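# Load the tab feeder and hold its hold-to-run lever half-way

## Task

Load the tab feeder: raise the handle of its hinged tray so that all three banded tab blocks slide off into the bin behind it, and bring the empty tray back down to level. Then press the spring-return lever of the hold-to-run stand down to half-way, so that it is level with its pointer at the long middle mark, never near its bottom stop, keep it there for at least two seconds, and finish the program while still holding it there. Leave the other things on the bench where they are.

Things in the scene. Friction and masses are not known exactly. Their poses are not given: they have to be found in the camera images.
- feeder: Tab feeder, fixed to the bench, grey with bare aluminium, about 300 mm long (x) and 130 mm wide (y). Origin: centre of its underside on the bench top, x axis along the machine from the tray's handle to the bin, y across it, z up. A loading tray is hinged across it (see tip_tray), the open-topped bin stands behind (+x of) the hinge.
- tip_tray (a joint): Angle in rad of the loading tray, 0 = lying level (start), grows as the handle end is raised, 1.15 = stop. Blocks begin to slide off at about 0.5 to 0.7 rad; by 0.95 rad they do so surely. The hinge is damped: let go, the tray sinks back to level by itself at about 0.5 rad/s; lifting it takes 1 to 3 N at the handle.
- tray_hinge (a point): Middle of the tray's hinge axis, which runs along the feeder's y, 98 mm over the bench. The aluminium tray is 106 mm wide and reaches from 136 mm before this axis (handle side) to 14 mm past it (bin side); the top of its floor is 103 mm over the bench, its walls stand 28 mm above that on three sides, and it is open at the bin end.
- tray_handle (a point): Middle of the tray's handle, a round steel bar 10 mm thick and 80 mm long, parallel to the feeder's y. With the tray level it is 145 mm over the bench, 45 mm out from the tray's end wall and 14 mm higher than the top of that wall; 181 mm before the hinge axis and 47 mm above it. It turns with the tray.
- feeder_bin (a point): Centre of the bin's inner floor, 12 mm over the bench; axes as the feeder's. The bin is 112 mm long (x) and 118 mm wide (y) inside; side walls reach 100 mm, the near wall 86 mm and the back wall 130 mm over the bench.
- block_a_centre (a point): Centre of one of three equal loose black banded blocks of plastic tabs, 26 x 34 mm, 14 mm thick (plus a 5 mm crest), about 20 g, lying flat on the tray at the start.
- block_b_centre (a point): Centre of one of three equal loose black banded blocks of plastic tabs, 26 x 34 mm, 14 mm thick (plus a 5 mm crest), about 20 g, lying flat on the tray at the start.
- block_c_centre (a point): Centre of one of three equal loose black banded blocks of plastic tabs, 26 x 34 mm, 14 mm thick (plus a 5 mm crest), about 20 g, lying flat on the tray at the start.
- hold_stand: Hold-to-run stand of the feeder, fixed to the bench: grey housing on a 125 x 90 mm base. Origin: centre of the underside of the base plate; its -x axis is the way the lever points, z up. The lever's hinge axis runs along its y at (0.030, 0, 0.100) m in this frame. A small scale plate (top 133 mm over the bench) with three marks stands 22 mm to its +y side, 18 to 58 mm before the hinge.
- hold_lever (a joint): Angle in rad of the hold-to-run lever: 0 = released (it stands 0.3 rad above level), 0.3 = half-way (the lever is level, pointer at the longer, middle mark), 0.6 = bottom stop (0.3 rad below level). A spring always drives it back to 0; pressing straight down on the pad takes about 3 N to start, 8 N at half-way, 13 N at the bottom.
- lever_pad (a point): Centre of the top face of the round black pad at the end of the lever, 42 mm across, facing up. It lies 115 mm from the hinge axis along the lever and 13 mm above the lever's centre line: 113 mm over the bench when the lever is level, about 146 mm when released. Turns with the lever.
- the_hand_press: Green bolted-down hand press, not used here: an obstacle 396 mm high. Origin: under its die; the lever with a red ball leans about 120 mm from there towards the robot (its -x), ball top 396 mm over the bench.
- tally_counter: Bystander, to be left alone: round grey hand tally counter, 43 mm across, 19 mm high. Origin: centre of its underside.
- vial: Bystander, to be left alone: small capped sample vial, 30 mm across, 62 mm high. Origin: centre of its underside.
- marker: Bystander, to be left alone: marker pen lying down, 135 mm long, 17 mm thick. Origin: centre of its underside.
- tape_roll: Bystander, to be left alone: roll of brown tape lying flat, 92 mm across, 48 mm high. Origin: centre of its underside.
- glue_bottle: Bystander, to be left alone: white glue bottle, 36 mm across, 112 mm high. Origin: centre of its underside.
- keys: Bystander, to be left alone: bunch of keys, 84 x 118 mm, 8 mm thick. Origin: centre of its underside.
Things that resemble listed ones, but are neither listed nor needed, are in the scene too. What is shaped like the part that bears block_a_centre but purple or white is not meant.

How it is judged:
By the outcome, as a careful person would: the job done as asked, in the order asked, and still so for the second after the job is handed in, while the arm keeps its last pose, push and grip.
It also fails if it takes over 58 s, if anything falls off the work surface, if the arm or the gripper's body presses on something with over 40 N, if the wrist force passes 120 N, or if a joint passes its speed limit or range.

## Robot

A 7-joint arm with a two-finger parallel gripper is mounted at the origin on a cart in front of the work surface, level with it; the furniture and walls round the work are solid. World frame = base frame: x ahead of the robot, y to its left, z up, the work surface at z = 0. Lengths are in mm, angles in rad, forces in N, time in s.
With the tool pointing down it reaches from about 375 to 925 mm from the base axis. Payload 3.1 kg.
Tool frame: the origin (TCP) lies between the finger pads; the fingertips stand 25 mm ahead of it and the grasp point (between the pads) lies 6 mm ahead of it; z points along the fingers, y is the direction in which the jaws open and shut (so a half turn about z gives the same grasp; the last joint's range is limited). The gripper opens to 85 mm and grips with 20 to 120 N. Pads are 22 mm wide; open, the fingers measure 114 mm over their backs; the gripper's body (76 mm by 85 mm) begins 54 mm behind the grasp point. The pads swing forward as they close: fully open they stand 13 mm farther back than shut.
Start: joints at [-1.246, 0.383, 0.044, 1.598, -0.018, 1.161, -0.05], TCP at [266.683, 592.775, 223.569] pointing down, gripper open.
Joint ranges: [-2.61, 2.61], [-0.41, 2.15], [-1.48, 1.57], [0, 2.5], [-1.57, 4.71], [0.05, 1.97], [-2.85, 2.85]. Speed limits (rad/s): [2.79, 2.79, 3.14, 3.14, 3.14, 3.14, 3.14].

## Interface

Orientations are given as a unit quaternion [w, x, y, z].
In Python, from bench import telemetry, viewer, r, nets gives the robot as it stands.
- The arm moves only by the tool send_rows, never from a script. Its argument "motion" is a list of rows, each a list of 4 numbers: the shift along the tool's x, y, z in m, then the turn about the tool's z in degrees. In form: [[dx, dy, dz, yaw], ...]. A call has 1 to 8 rows; each row shifts and turns the commanded pose from where the row before left it, along the tool's axes as they then stand; what a row does not reach is not made up. A row lasts 1/8 s, in which the tool goes at most 62.5 mm and 10.7 degrees, less where a joint would pass 70% of its speed; a pose out of reach is approached as far as the arm can. A call with a gripper value outside its range is refused whole. "fingers" is the gripper's target within -1 to 1 (shut at 1, half-way at 0, fully open at -1), set as the call begins (left out, the last holds). The fingers move at their own pace and stop on an object; "squeeze" is the grip in N (left out, the last holds). Time passes only in rows, so rows that do not move let the fingers close. It gives the time, the measured TCP pose, the force and the opening at its end, in the units of the state.
- telemetry.get_obs(): the state, without advancing time (a new reading comes with each control period).
- viewer.grab_frame(name): name is "side" or "top" or "wrist"; returns a dict with "pixels" (400x640x3 uint8, red, green, blue), "K" (3x3 intrinsics, pixels), "rvec" (rotation vector, rad) and "tvec" (3), from world to camera coordinates, as OpenCV has them; the wrist camera has in their place "T_tool_cam" (4x4, takes a point from camera to tool coordinates, whose origin is the TCP and whose axes are the flange's). Camera axes: x right, y down, z forward; pixel columns grow to the right and rows downward; lengths in mm; the calibration is good to about 2 mm. A picture is of the moment at which its call begins: read the wrist's pose just before it. There is no depth.
- r.sign_off(): hands the job in, once; it reports no verdict.
Trained networks look in the newest picture that a camera, given by its name, has taken for a name from the list of things; names that differ only in an ending like _2 or _b are one class to them, and where a whole thing is asked for, a point or a joint stands for the part that bears it (a point fixed in the world has none). Each returns a list of dicts, best first, with "conf" (0 to 1); they miss things now and then, are a little off and sometimes report something else, mostly with a low value. They report only what shows in the picture. A call takes as long as a camera call. They do not tell look-alikes from the thing itself.
- nets.regions_of(camera, target): "pixels" (400x640 bool, what is visible of it) and "rect" ([centre column, centre row, width, height] in pixels, round what is visible of it).
The state is a dict: "time": time; "q": joint angles; "joint_vel": joint speeds; "joint_efforts": joint torques, N m; "tcp_pos": TCP position; "ee_rot": TCP orientation; "force": force on the tool from outside, world axes, zero at the start; "moment": the same for the moment, N m; "width": opening from 0.0 (shut) to 1.0 (fully open).
Only numpy, scipy, OpenCV 4.12 (cv2) and the standard library are available. Lean on these libraries where they do the work, as an engineer would, in place of code of your own. Each camera call takes 0.05 s, during which the arm holds its last target. There are 200 camera calls.

## Working session

There is one attempt and no reset: what is moved stays moved. The work goes in short steps, Python scripts to look and compute and a tool call to move; the robot and the scene stay as the last step left them, time stands still between calls to the robot, and variables do not carry over. Pictures are saved under pics/ and viewed, about 8 in all and at most 12, crops included, and the job is handed in when it is done.

Besides the shell and the picture viewer there is one more tool, called after "Call:" in YAML: its name, and indented under it one key for each argument. send_rows: Moves the arm, as the interface text tells. Its arguments: {"type":"object","properties":{"motion":{"type":"array"},"fingers":{"type":"number"},"squeeze":{"type":"number"}},"required":["motion"]}

```bash
mkdir -p pics; ls; cat > h.py <<'E'
import numpy as np, cv2
from bench import telemetry, viewer, r, nets
from scipy.spatial.transform import Rotation as R
def grab(n,save=None):
    o=telemetry.get_obs(); f=viewer.grab_frame(n)
    if save: cv2.imwrite('pics/'+save,f['pixels'][:,:,::-1])
    K=np.array(f['K'],float)
    if n=='wrist':
        w,x,y,z=o['ee_rot']; T=np.eye(4);T[:3,:3]=R.from_quat([x,y,z,w]).as_matrix();T[:3,3]=o['tcp_pos']
        C=T@np.array(f['T_tool_cam']); Rw=C[:3,:3]; c=C[:3,3]
    else:
        Rc=cv2.Rodrigues(np.array(f['rvec'],float))[0]; Rw=Rc.T; c=-Rc.T@np.array(f['tvec'],float).ravel()
    return f,K,Rw,c
def ray(cam,u,v):
    f,K,Rw,c=cam; d=Rw@np.linalg.inv(K)@np.array([u,v,1.]); return c,d/np.linalg.norm(d)
def atz(cam,u,v,z):
    c,d=ray(cam,u,v); return c+d*(z-c[2])/d[2]
def proj(cam,p):
    f,K,Rw,c=cam; q=K@(Rw.T@(np.array(p,float)-c)); return q[:2]/q[2]
def tri(a,b):
    A=np.zeros((3,3));y=np.zeros(3)
    for c,d in (a,b):
        M=np.eye(3)-np.outer(d,d);A+=M;y+=M@c
    return np.linalg.solve(A,y)
E
python3 - <<'E'
from h import *
for n in ('side','top'):
    cam=grab(n,n+'0.png'); print(n,cam[3].round(),cam[1][0,0])
    for t in ['feeder','tip_tray','tray_handle','block_a_centre','hold_stand','hold_lever','lever_pad','the_hand_press','tape_roll','glue_bottle','keys','vial','marker','tally_counter']:
        print(t,[(round(float(d['conf']),2),np.round(d['rect']).astype(int).tolist()) for d in nets.regions_of(n,t)[:5]])
print(telemetry.get_obs())
a=cv2.imread('pics/side0.png');b=cv2.imread('pics/top0.png')
cv2.imwrite('pics/both.png',cv2.resize(np.vstack([a,b]),(480*1,600)))
E
```

```text
pics
side [ 565. -720.  794.] 367.50325348655616
feeder [(0.81, [344, 235, 125, 83]), (0.66, [319, 215, 81, 42]), (0.57, [269, 297, 55, 49])]
tip_tray [(0.85, [320, 215, 83, 42]), (0.56, [271, 297, 57, 49])]
tray_handle [(0.77, [321, 216, 81, 47])]
block_a_centre [(0.66, [282, 219, 11, 13]), (0.6, [276, 283, 10, 18]), (0.59, [317, 212, 15, 11])]
hold_stand [(0.82, [267, 317, 62, 91]), (0.57, [270, 297, 58, 47]), (0.56, [334, 215, 10, 14])]
hold_lever [(0.64, [270, 295, 57, 44]), (0.54, [258, 221, 13, 32])]
lever_pad [(0.82, [271, 298, 52, 52]), (0.52, [316, 211, 17, 16])]
the_hand_press []
tape_roll [(0.81, [356, 188, 25, 28])]
glue_bottle [(0.64, [375, 172, 13, 28])]
keys []
vial [(0.74, [342, 288, 12, 19])]
marker [(0.64, [256, 220, 14, 33])]
tally_counter [(0.67, [375, 172, 12, 27]), (0.55, [251, 253, 15, 12]), (0.44, [332, 218, 10, 13])]
top [ 368.   39. 1074.] 364.23899939836423
feeder [(0.75, [357, 179, 64, 117])]
tip_tray [(0.74, [348, 199, 55, 77])]
tray_handle [(0.79, [349, 201, 51, 78])]
block_a_centre [(0.56, [308, 251, 10, 12]), (0.53, [337, 206, 21, 16])]
hold_stand [(0.
[... 480 characters left out ...]
 array([-1.2457978 ,  0.38292908,  0.04394252,  1.59790379, -0.01788879,
        1.16118495, -0.04988596]), 'joint_vel': array([ 8.72310276e-04,  1.46908565e-04, -7.52139720e-04,  4.61091989e-05,
       -1.46024348e-04, -5.14555870e-05,  8.94482283e-04]), 'joint_efforts': array([-2.78973230e-04, -4.33422840e+01,  1.02286208e+00, -2.49909139e+01,
        1.04844398e-02,  1.87254009e-03,  1.67212318e-05]), 'tcp_pos': array([266.71312311, 592.76413312, 223.54928508]), 'ee_rot': array([ 1.39820673e-07,  2.09815995e-01,  9.77740890e-01, -1.62692797e-05]), 'force': array([-1.09770613, -0.73120739,  0.21103206]), 'moment': array([ 0.03914873, -0.00321977, -0.00243921]), 'width': 1.0026864201084191}
```

```bash
python3 - <<'E'
import cv2,numpy as np
a=cv2.imread('pics/side0.png')[150:370,220:480];b=cv2.imread('pics/top0.png')[100:300,180:500]
a=cv2.resize(a,None,fx=1.36,fy=1.36,interpolation=3)
cv2.imwrite('pics/b1.png',cv2.resize(b,None,fx=2.5,fy=2.5,interpolation=3))
cv2.imwrite('pics/a1.png',cv2.resize(cv2.imread('pics/side0.png')[150:370,220:480],None,fx=2.7,fy=2.7,interpolation=3))
E
```

```text
(no output)
```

View pics/b1.png

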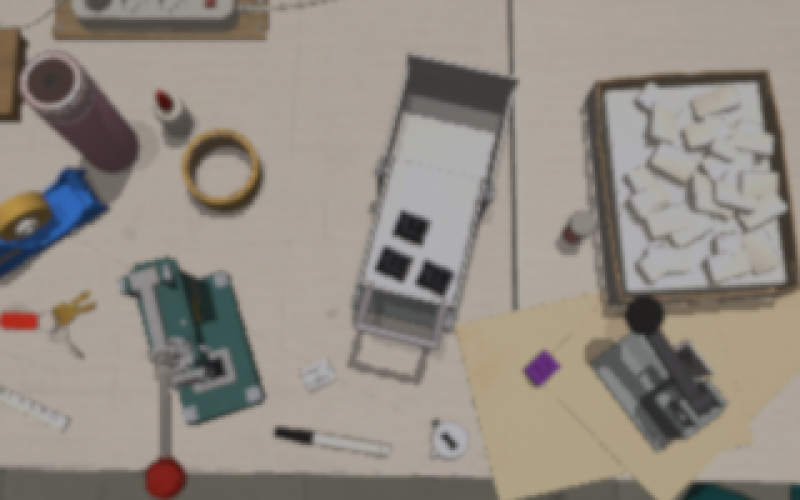

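View pics/a1.png

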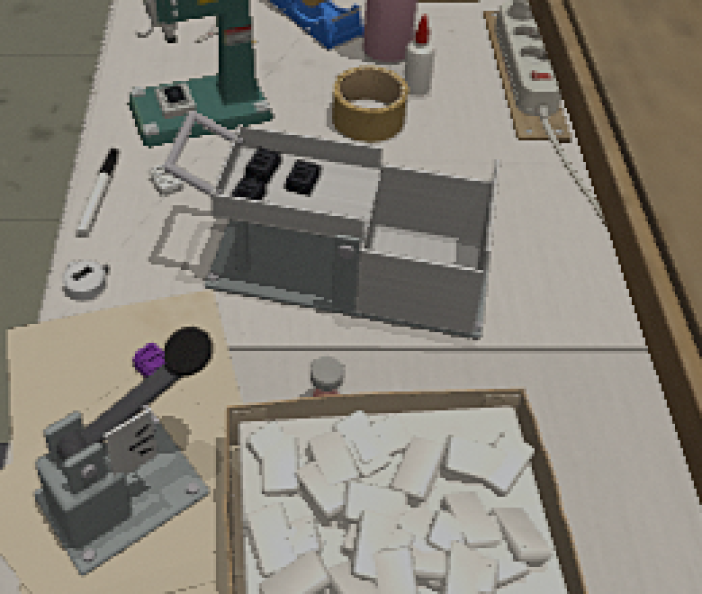

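```bash
cat >> h.py <<'E'
def cam_of(n): # static cameras, saved
    d=np.load('cams.npz'); return (None,d[n+'K'],d[n+'R'],d[n+'c'])
E
python3 - <<'E'
from h import *
s=grab('side');t=grab('top'); np.savez('cams.npz',sideK=s[1],sideR=s[2],sidec=s[3],topK=t[1],topR=t[2],topc=t[3])
T=lambda x,y:(180+x/2.5,100+y/2.5); S=lambda x,y:(220+x/2.7,150+y/2.7)
print('handle tri',tri(ray(t,*T(386,371)),ray(s,*S(183,140))))
print('handle z145 top',atz(t,*T(386,371),145),'ends',atz(t,*T(350,362),145),atz(t,*T(421,381),145),'side',atz(s,*S(183,140),145), atz(s,*S(196,112),145),atz(s,*S(168,168),145))
print('back wall',atz(t,*T(408,57),130),atz(t,*T(517,82),130))
print('wall end', atz(t,*T(358,325),131),atz(t,*T(438,343),131))
print('pad',tri(ray(t,*T(645,315)),ray(s,*S(188,350))),atz(t,*T(645,315),146),atz(s,*S(188,350),146))
print('base corners',[atz(t,*T(*p),5).round() for p in [(660,450),(590,358),(728,405)]],[atz(s,*S(*p),8).round() for p in [(80,570),(208,490),(38,500)]])
print('press ball',atz(t,*T(165,478),380),'lever',)
print([proj(t,p) for p in ([0,0,0],[400,0,0])])
E
```

```text
handle tri [450.22155223  33.87789385 127.84321098]
handle z145 top [430.07458771  30.55978625 145.        ] ends [438.69558131  67.22761689 145.        ] [420.48531239  -4.88890187 145.        ] side [471.41583402  19.24761736 145.        ] [481.61846172  62.7210303  145.        ] [459.92564755 -21.52412764 145.        ]
back wall [775.23187196   9.07205345 130.        ] [ 746.66519345 -109.81226505  130.        ]
wall end [478.22766612  59.93700843 131.        ] [460.52765838 -23.04845857 131.        ]
pad [ 492.02836724 -233.10770243  142.06679465] [ 490.17164071 -232.24327782  146.        ] [ 493.77482673 -235.67122228  146.        ]
base corners [array([ 354., -283.,    5.]), array([ 458., -208.,    5.]), array([ 406., -363.,    5.])] [array([ 407., -349.,    8.]), array([ 506., -279.,    8.]), array([ 362., -289.,    8.])]
press ball [332.68021343 196.6858108  380.        ] lever
[array([343.9063797 , 412.09730068]), array([344.37089437, 262.29518639])]
```

```bash
python3 - <<'E'
from h import *
s=cam_of('side');t=cam_of('top')
T=lambda x,y:(180+x/2.5,100+y/2.5); S=lambda x,y:(220+x/2.7,150+y/2.7)
inv=lambda p:((p[0]-180)*2.5,(p[1]-100)*2.5)
for n,p,z in [('shadow bar',(158,235),0),('bar',(183,140),145),('wall near end',(215,195),131),('wall far end',(243,128),131),('bin back far',(496,162),130),('bin back near',(489,270),130),('bin bot',(480,335),0),('tape',(370,80),48),('tally',(85,268),19)]:
    w=atz(s,*S(*p),z); print(n,w.round(),np.round(inv(proj(t,w))))
for p in [(430,30,145),(450,34,128)]: print(np.round([(a-b)*2.7 for a,b in zip(proj(s,p),(220,150))]))
a=cv2.imread('pics/side0.png')[180:270,260:350];b=cv2.imread('pics/top0.png')[190:280,300:390]
cv2.imwrite('pics/c.png',cv2.resize(np.hstack([a,b]),None,fx=4.4,fy=4.4,interpolation=2))
E
```

```text
shadow bar [435.  27.   0.] [388. 376.]
bar [471.  19. 145.] [397. 331.]
wall near end [506. -44. 131.] [458. 300.]
wall far end [530.  54. 131.] [364. 276.]
bin back far [781.   4. 130.] [413.  52.]
bin back near [ 752. -137.  130.] [542.  78.]
bin bot [ 766. -108.    0.] [499. 107.]
tape [678. 241.  48.] [208. 162.]
tally [366. -38.  19.] [445. 436.]
[142. 133.]
[164. 143.]
```

View pics/c.png

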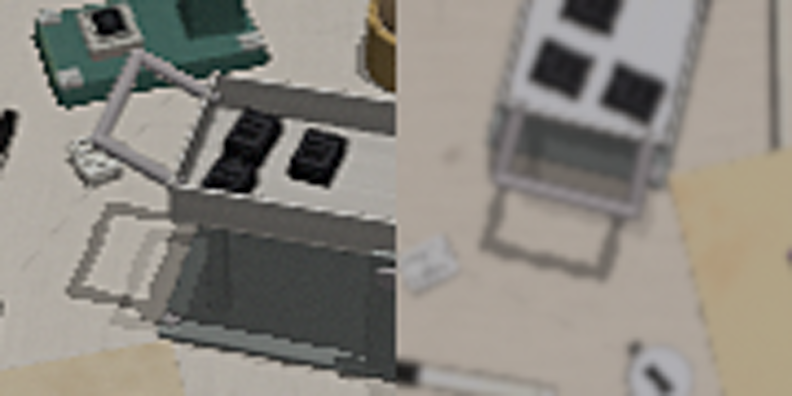

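```bash
python3 - <<'E'
from h import *
s=cam_of('side');t=cam_of('top')
T=lambda x,y:(300+(x-396)/4.4,190+y/4.4); S=lambda x,y:(260+x/4.4,180+y/4.4)
print(tri(ray(t,*T(570,196)),ray(s,*S(119,97))))
print([atz(t,*T(*p),145).round() for p in [(503,182),(570,196),(637,210)]],[atz(s,*S(*p),145).round() for p in [(140,57),(119,97),(98,137)]])
b=np.array([761,-50.])
h=atz(t,*T(570,196),145)[:2]; print(h-b,np.linalg.norm(h-b),np.degrees(np.arctan2(*(b-h)[::-1])))
q=telemetry.get_obs(); w,x,y,z=q['ee_rot']; print(R.from_quat([x,y,z,w]).as_matrix().round(3))
pad=np.array([492,-233]); print(grab('wrist')[0]['T_tool_cam'])
E
```

```text
[467.49102787  18.14844997 144.68976976]
[array([473.,  57., 145.]), array([465.,  18., 145.]), array([458., -21., 145.])] [array([480.,  56., 145.]), array([470.,  18., 145.]), array([460., -17., 145.])]
[-295.56782082   67.72442373] 303.22752888021205 -12.905591095612973
[[-0.912  0.41  -0.   ]
 [ 0.41   0.912 -0.   ]
 [ 0.    -0.    -1.   ]]
[[-8.16306123e-05 -9.53264023e-01 -3.02138538e-01  7.82129143e+01]
 [ 9.99999935e-01  2.81899019e-05 -3.59116805e-04 -6.02528480e-01]
 [ 3.50850386e-04 -3.02138548e-01  9.53263959e-01 -1.50502523e+02]
 [ 0.00000000e+00  0.00000000e+00  0.00000000e+00  1.00000000e+00]]
```

Call:
send_rows:
  motion:
    - [0,0,-0.035,9.8]
    - [0,0,-0.035,9.8]
    - [0,0,-0.035,9.8]
    - [0,0,-0.035,9.8]
    - [0,0,-0.035,9.8]
    - [0,0,-0.035,9.8]
    - [0,0,-0.035,9.8]
    - [0,0,-0.035,9.8]
  fingers: 0
  squeeze: 25

```text
time: 2.65
tcp_pos: [266.6, 592.6, 504.8]
ee_rot: [-0.0, 0.782, 0.623, 0.0]
force: [1.0, 0.1, 0.2]
width: 0.501
```

Call:
send_rows:
  motion:
    - [-0.043,0.027,0,0]
    - [-0.043,0.027,0,0]
    - [-0.043,0.027,0,0]
    - [-0.043,0.027,0,0]
    - [-0.043,0.027,0,0]
    - [-0.043,0.027,0,0]
    - [-0.043,0.027,0,0]
    - [-0.043,0.027,0,0]

```text
time: 3.65
tcp_pos: [402.7, 208.0, 503.8]
ee_rot: [-0.0, 0.781, 0.625, 0.0]
force: [-0.0, 1.1, -1.3]
width: 0.499
```

Call:
send_rows:
  motion:
    - [-0.043,0.027,0,0]
    - [-0.043,0.027,0,0]
    - [-0.043,0.027,0,0]
    - [-0.043,0.027,0.02,0]
    - [0,0,0.06,0]
    - [0,0,0.06,0]
    - [0,0,0.06,0]
    - [0,0,0,0]

```text
time: 4.65
tcp_pos: [463.8, 17.4, 297.3]
ee_rot: [-0.003, 0.781, 0.625, -0.007]
force: [-0.8, 0.6, 0.3]
width: 0.503
```

```bash
python3 - <<'E'
from h import *
o=telemetry.get_obs();print(o['time'],o['tcp_pos'],o['ee_rot'].round(4),o['force'])
c=grab('wrist','w1.png'); np.savez('w1.npz',K=c[1],R=c[2],c=c[3])
print(proj(c,(467.5,18,145)))
E
```

```text
4.65 [463.75175297  17.40716038 297.33100475] [-0.0031  0.7806  0.6249 -0.007 ] [-0.75455979  0.63733464  0.3166206 ]
[322.88708373 185.00460387]
```

View pics/w1.png

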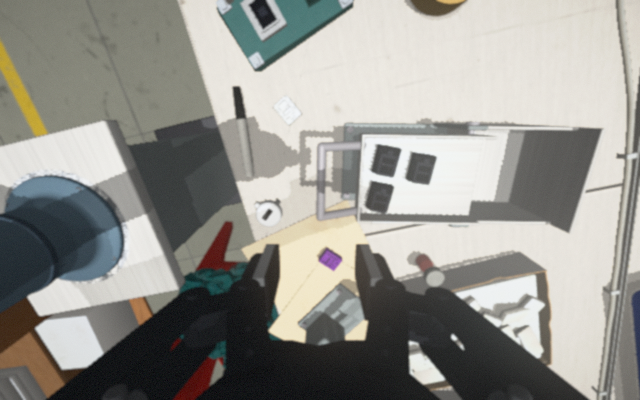

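```bash
python3 - <<'E'
from h import *
d=np.load('w1.npz'); c=(0,d['K'],d['R'],d['c'])
for p in [(323,147),(322.3,182),(321.5,217)]: print(atz(c,*p,145))
for p in [(360,135),(358,212)]: print('wall',atz(c,*p,131))
b=atz(c,322.3,182,145); M=R.from_quat([.7806,.6249,0,0]).as_matrix()
print('delta tool mm',M.T@(b-np.array([463.75,17.4,297.3])))
E
```

```text
[476.58507289  59.17923556 145.        ]
[467.59460624  21.5303626  145.        ]
[457.7388617  -19.23918622 145.        ]
wall [519.279175    61.51221915 131.        ]
wall [501.25733198 -27.59729926 131.        ]
delta tool mm [  4.87169323   2.84736676 152.3       ]
```

Call:
send_rows:
  motion:
    - [0.004,0.003,0.03,0.5]
    - [0,0,0.03,0]
    - [0,0,0.03,0]
    - [0,0,0.025,0]
    - [0,0,0.02,0]
    - [0,0,0.011,0]
    - [0,0,0,0]

```text
time: 5.58
tcp_pos: [476.2, 22.3, 159.3]
ee_rot: [0.001, 0.783, 0.622, 0.001]
force: [0.2, -0.3, 0.6]
width: 0.499
```

Call:
send_rows:
  motion:
    - [0,0,0,0]
    - [0,0,0,0]
    - [0,0,0,0]
    - [0,0,0,0]
  fingers: 1
  squeeze: 25

```text
time: 6.08
tcp_pos: [473.9, 21.8, 157.7]
ee_rot: [-0.0, 0.783, 0.622, 0.0]
force: [-0.3, -0.4, -0.3]
width: 0.001
```

```bash
python3 - <<'E'
from h import *
o=telemetry.get_obs();print(o['time'],o['tcp_pos'],o['width'],o['q'].round(3))
c=grab('wrist'); s=grab('side'); M=lambda i:i[:,:,::-1]
print(proj(s,o['tcp_pos']),proj(s,(467.6,20.5,145)))
u,v=proj(s,o['tcp_pos']).astype(int)
a=cv2.resize(M(c[0]['pixels']),(480,300)); b=cv2.resize(M(s[0]['pixels'])[v-50:v+50,u-80:u+80],(480,300),interpolation=2)
cv2.imwrite('pics/d.png',np.vstack([a,b]))
E
```

```text
6.075 [473.92125266  21.76294433 157.72013849] 0.0009875519600902579 [-0.932  0.16   0.87   2.104 -0.152  0.939 -0.207]
[288.49180729 197.6364065 ] [286.38812416 201.54209494]
```

View pics/d.png

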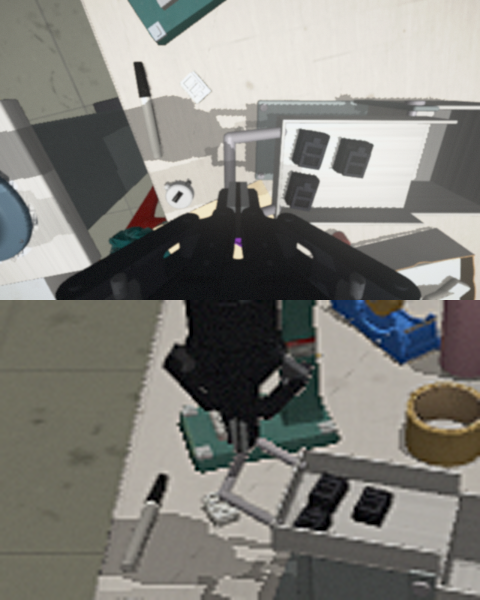

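Call:
send_rows:
  motion:
    - [0,0,0,0]
    - [0,0,0,0]
    - [-0.002,-0.006,0,0]
    - [0,0,0,0]
    - [0,0,0.005,0]
    - [0,0,0.006,0]
    - [0,0,0,0]
    - [0,0,0,0]
  fingers: 0

```text
time: 7.18
tcp_pos: [467.6, 21.0, 146.4]
ee_rot: [0.0, 0.783, 0.622, -0.0]
force: [0.2, -0.2, -0.1]
width: 0.501
```

Call:
send_rows:
  motion:
    - [0,0,0,0]
    - [0,0,0,0]
    - [0,0,0,0]
    - [0,0,0,0]
  fingers: 1

```text
time: 7.68
tcp_pos: [467.6, 21.1, 146.6]
ee_rot: [-0.0, 0.783, 0.622, 0.0]
force: [0.5, 0.0, 0.2]
width: -0.001
```

```bash
python3 - <<'E'
from h import *
c=grab('wrist'); s=grab('side');t=grab('top'); M=lambda i:i[:,:,::-1]
for p in [(467.6,21,146.6),(467.6,21,121.6),(467.6,20.5,145)]: print(proj(s,p),proj(c,p))
a=cv2.resize(M(c[0]['pixels'])[150:350,200:440],(480,400),interpolation=2); b=cv2.resize(M(s[0]['pixels'])[172:232,258:318],(320,320),interpolation=2)
e=cv2.resize(M(t[0]['pixels'])[200:260,310:370],(320,280),interpolation=2)
o=np.zeros((600,800,3),np.uint8);o[:400,:480]=a;o[:320,480:]=b;o[320:,480:]=e
cv2.imwrite('pics/e.png',o)
E
```

```text
[286.36366054 200.96993537] [318.83547242 249.46685935]
[286.95411066 207.88007705] [318.58247973 232.74562636]
[286.38812416 201.54209494] [319.00198778 248.97768645]
```

View pics/e.png

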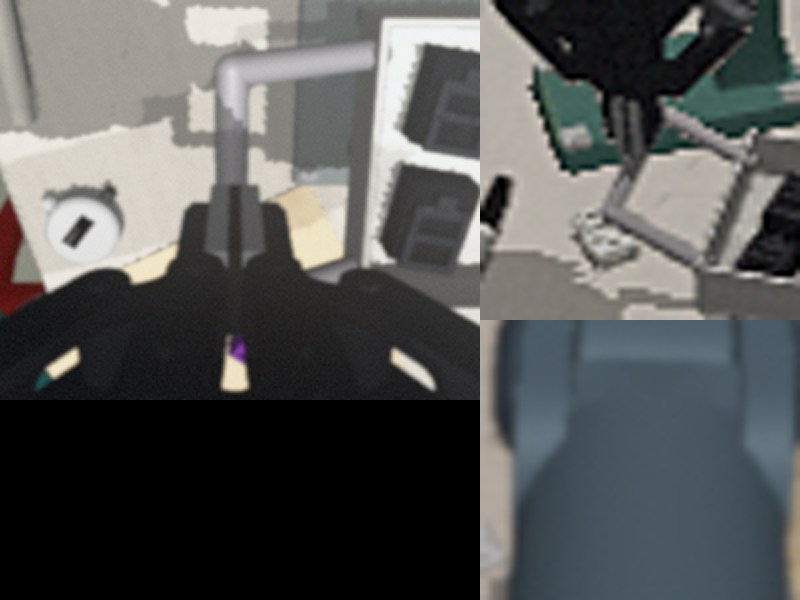

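```bash
python3 - <<'E'
from h import *
o=telemetry.get_obs();w,x,y,z=o['ee_rot'];M=R.from_quat([x,y,z,w]).as_matrix()
c=grab('wrist');s=cam_of('side')
for t in (-10,0,6,10,15,25):
    p=o['tcp_pos']+M@np.array([11,0,t]);print(t,proj(c,p).round(1),proj(s,o['tcp_pos']+M@np.array([-11,0,t])).round(1))
p=o['tcp_pos']
for zz in (150,130,120,110): print(zz,proj(c,[476.6,59.2,zz]).round(1))
E
```

```text
-10 [319.  239.7] [284.9 200.8]
0 [318.9 232.5] [285.1 203.6]
6 [318.8 228.5] [285.3 205.3]
10 [318.8 226. ] [285.4 206.4]
15 [318.7 223.1] [285.5 207.8]
25 [318.6 217.6] [285.7 210.5]
150 [319.2 187.7]
130 [319.  179.7]
120 [318.9 176.3]
110 [318.8 173.3]
```

Call:
send_rows:
  motion:
    - [0,0,0,0]
    - [0,0,0,0]
    - [0,0,0.005,0]
    - [0,0,0.006,0]
    - [0,0,0.006,0]
    - [0,0,0,0]
    - [0,0,0,0]
  fingers: 0

```text
time: 8.75
tcp_pos: [467.6, 21.0, 129.5]
ee_rot: [0.0, 0.783, 0.622, -0.0]
force: [-0.2, -0.0, 0.1]
width: 0.497
```

Call:
send_rows:
  motion:
    - [0,0,0,0]
    - [0,0,0,0]
    - [0,0,0,0]
    - [0,0,0,0]
  fingers: 1

```text
time: 9.25
tcp_pos: [466.7, 21.4, 129.7]
ee_rot: [-0.001, 0.783, 0.622, -0.001]
force: [-3.6, 0.8, 6.1]
width: 0.1
```

Call:
send_rows:
  motion:
    - [0,0,0,0]
    - [0,0,0,0]
    - [0,0,0.005,0]
    - [0,0,0.004,0]
    - [0,0,0,0]
    - [0,0,0,0]
  fingers: 0

```text
time: 10.0
tcp_pos: [467.6, 21.0, 120.5]
ee_rot: [0.0, 0.783, 0.622, -0.0]
force: [-0.6, 0.2, 0.1]
width: 0.502
```

Call:
send_rows:
  motion:
    - [0,0,0,0]
    - [0,0,0,0]
    - [0,0,0,0]
    - [0,0,0,0]
  fingers: 1
  squeeze: 25

```text
time: 10.5
tcp_pos: [466.7, 21.4, 120.6]
ee_rot: [-0.001, 0.783, 0.622, -0.001]
force: [-3.5, 1.4, 5.6]
width: 0.106
```

Call:
send_rows:
  motion:
    - [0,0.0025,-0.009,0]
    - [0,0.003,-0.009,0]
    - [0,0.0035,-0.0087,0]
    - [0,0.004,-0.0085,0]
    - [0,0.0043,-0.0083,0]
    - [0,0.0047,-0.0081,0]
    - [0,0.0051,-0.0078,0]
    - [0,0.0055,-0.0076,0]

```text
time: 11.5
tcp_pos: [497.2, 14.1, 187.7]
ee_rot: [-0.002, 0.783, 0.622, -0.002]
force: [-6.9, 2.2, 2.5]
width: 0.1
```

Call:
send_rows:
  motion:
    - [0,0.0055,-0.0073,0]
    - [0,0.006,-0.0069,0]
    - [0,0.0065,-0.0067,0]
    - [0,0.007,-0.0063,0]
    - [0,0.0072,-0.006,0]
    - [0,0.0075,-0.0055,0]
    - [0,0.0078,-0.0053,0]
    - [0,0.008,-0.0048,0]

```text
time: 12.5
tcp_pos: [553.3, 0.8, 238.9]
ee_rot: [-0.001, 0.783, 0.622, -0.0]
force: [-7.8, 1.2, 9.8]
width: 0.106
```

Call:
send_rows:
  motion:
    - [0,0.0083,-0.0044,0]
    - [0,0.0084,-0.004,0]
    - [0,0.0086,-0.0036,0]
    - [0,0.0088,-0.0031,0]
    - [0,0,0,0]
    - [0,0,0,0]
    - [0,0,0,0]

```text
time: 13.38
tcp_pos: [588.4, -7.6, 253.5]
ee_rot: [0.002, 0.783, 0.622, 0.001]
force: [-2.5, 0.5, 5.9]
width: 0.104
```

```bash
python3 - <<'E'
from h import *
o=telemetry.get_obs();print(o['time'],o['tcp_pos'],o['width'],o['force'])
c=grab('wrist'); s=grab('side'); M=lambda i:i[:,:,::-1]
a=cv2.resize(M(c[0]['pixels']),(480,300)); b=cv2.resize(M(s[0]['pixels'])[160:270,250:426],(480,300),interpolation=2)
cv2.imwrite('pics/f.png',np.vstack([a,b]))
E
```

```text
13.375 [588.38214511  -7.62766361 253.52157151] 0.1035559537694318 [-2.50909555  0.47248881  5.89810272]
```

View pics/f.png

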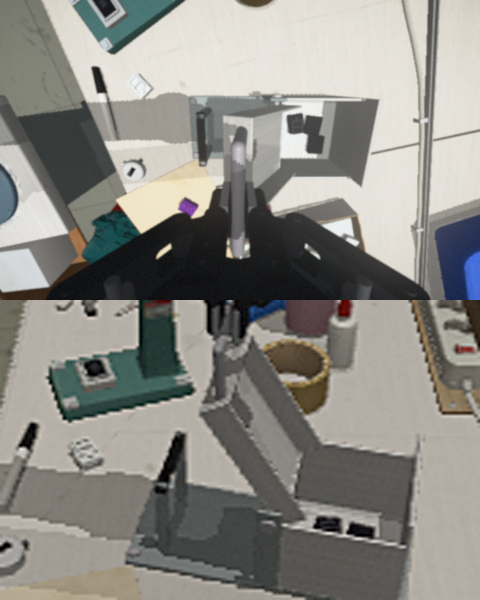

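All three blocks are in the bin: the wrist view shows them at about (295,123), (312,128) and (315,143). I'm lowering the tray by reversing the lift.

Call:
send_rows:
  motion:
    - [0,-0.0088,0.0031,0]
    - [0,-0.0086,0.0036,0]
    - [0,-0.0084,0.004,0]
    - [0,-0.0083,0.0044,0]
    - [0,-0.008,0.0048,0]
    - [0,-0.0078,0.0053,0]
    - [0,-0.0075,0.0055,0]
    - [0,-0.0072,0.006,0]

```text
time: 14.48
tcp_pos: [525.3, 7.5, 216.3]
ee_rot: [0.001, 0.783, 0.621, 0.001]
force: [-4.1, 0.1, 7.4]
width: 0.104
```

Call:
send_rows:
  motion:
    - [0,-0.007,0.0063,0]
    - [0,-0.0065,0.0067,0]
    - [0,-0.006,0.0069,0]
    - [0,-0.0055,0.0073,0]
    - [0,-0.0055,0.0076,0]
    - [0,-0.0051,0.0078,0]
    - [0,-0.0047,0.0081,0]
    - [0,-0.0043,0.0083,0]

```text
time: 15.48
tcp_pos: [480.0, 18.2, 155.1]
ee_rot: [0.0, 0.783, 0.622, -0.0]
force: [-2.9, -0.1, 2.2]
width: 0.104
```

Call:
send_rows:
  motion:
    - [0,-0.004,0.0085,0]
    - [0,-0.0035,0.0087,0]
    - [0,-0.003,0.009,0]
    - [0,-0.0025,0.009,0]
    - [0,0,0,0]
    - [0,0,0,0]
    - [0,0,0,0]

```text
time: 16.35
tcp_pos: [467.4, 21.2, 120.6]
ee_rot: [-0.0, 0.783, 0.622, -0.0]
force: [-2.1, 0.8, 0.3]
width: 0.099
```

Call:
send_rows:
  motion:
    - [0,0,0,0]
    - [0,0,0,0]
    - [0,0,0,0]
    - [0,0,-0.02,0]
    - [0,0,-0.04,0]
    - [0,0,-0.05,0]
    - [0,0,-0.05,0]
    - [0,0,-0.02,0]
  fingers: 0

```text
time: 17.35
tcp_pos: [469.6, 21.0, 304.1]
ee_rot: [0.001, 0.783, 0.621, 0.003]
force: [0.6, -0.6, 0.3]
width: 0.5
```

Call:
send_rows:
  motion:
    - [-0.037,0.014,0,0]
    - [-0.037,0.014,0,0]
    - [-0.037,0.014,0,0]
    - [-0.037,0.014,0,0]
    - [-0.037,0.014,0,0]
    - [-0.037,0.015,0,0]
    - [0,0,0,0]
    - [0,0,0,0]
  fingers: 1

```text
time: 18.35
tcp_pos: [499.9, -214.0, 300.4]
ee_rot: [-0.0, 0.783, 0.622, -0.0]
force: [-0.5, 0.2, -0.8]
width: 0.0
```

```bash
python3 - <<'E'
from h import *
o=telemetry.get_obs();print(o['time'],o['tcp_pos'],o['ee_rot'].round(4),o['width'],o['force'])
c=grab('wrist'); s=grab('side'); M=lambda i:i[:,:,::-1]
np.savez('w2.npz',K=c[1],R=c[2],c=c[3]); cv2.imwrite('pics/w2.png',M(c[0]['pixels']));cv2.imwrite('pics/s2.png',M(s[0]['pixels']))
print('pad pred',proj(c,(492,-233,142)))
a=cv2.resize(M(c[0]['pixels']),(480,300)); b=cv2.resize(M(s[0]['pixels'])[180:370,220:430],(663,600),interpolation=2)[::2,::2]
o=np.zeros((600,800,3),np.uint8);o[:300,:480]=a;o[:380,480:]=cv2.resize(M(s[0]['pixels'])[250:369,230:330],(320,380),interpolation=2)
o[300:,:480]=cv2.resize(M(s[0]['pixels'])[180:270,250:394],(480,300),interpolation=2)
cv2.imwrite('pics/g.png',o)
E
```

```text
18.35 [ 499.93309658 -213.99211531  300.35926322] [-3.000e-04  7.833e-01  6.216e-01 -1.000e-04] 0.0004849646564706783 [-0.48601791  0.20914029 -0.77644812]
pad pred [315.03594892 202.7228891 ]
```

View pics/g.png

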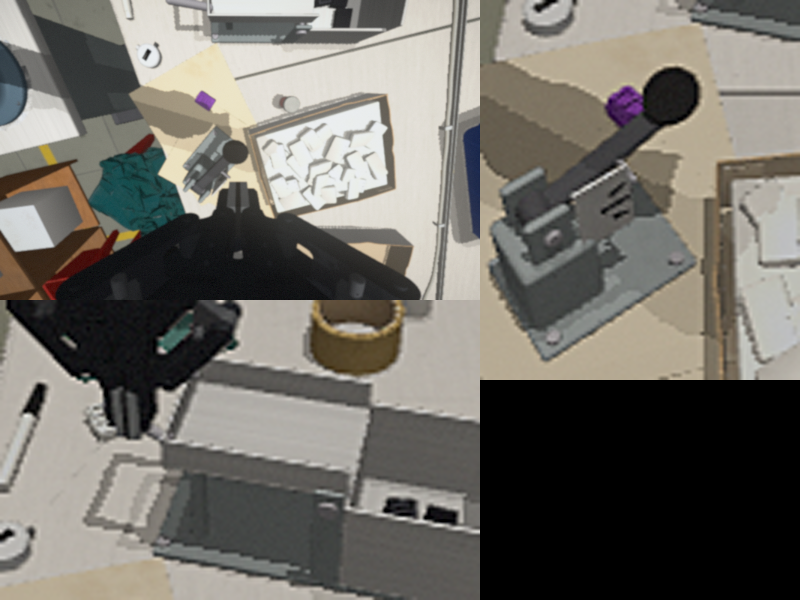

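```bash
python3 - <<'E'
from h import *
d=np.load('w2.npz'); c=(0,d['K'],d['R'],d['c']); im=cv2.imread('pics/w2.png'); s=cam_of('side');si=cv2.imread('pics/s2.png')
def blob(im,u,v,r,th=60):
    g=(im.max(2)<th).astype(np.uint8)
    m=np.zeros_like(g);m[v-r:v+r,u-r:u+r]=g[v-r:v+r,u-r:u+r]
    n,l,st,ce=cv2.connectedComponentsWithStats(m); k=1+np.argmax(st[1:,4]); return ce[k],st[k]
a=blob(im,313,201,24,45);b=blob(si,289,280,13,45);print(a,b)
print(tri(ray(c,*a[0]),ray(s,*b[0])),atz(c,*a[0],146))
# base/hinge direction from wrist image: hinge knob approx
for p,z in [((313.3,201.3),144),((280,240),105)]: print(atz(c,*p,z))
# base corners in side crop g.png (480..,scale 3.2)
S=lambda x,y:(230+(x-480)/3.2,250+y/3.193)
for p in [(545,358),(695,262),(490,268)]: print(atz(s,*S(*p),8).round())
print([atz(s,*S(*p),146).round() for p in [(672,95)]])
E
```

```text
Traceback (most recent call last):
ValueError: attempt to get argmax of an empty sequence
```

```bash
python3 - <<'E'
from h import *
d=np.load('w2.npz'); c=(0,d['K'],d['R'],d['c']); s=cam_of('side')
S=lambda x,y:(230+(x-480)/3.2,250+y/3.193)
print('pad',tri(ray(c,313.3,201.3),ray(s,*S(672,95))),atz(c,313.3,201.3,146),atz(s,*S(672,95),146))
for p in [(545,358),(695,262),(490,268)]: print(atz(s,*S(*p),8).round())
im=cv2.imread('pics/w2.png'); print(im[190:214:4,296:332:4].max(2))
E
```

```text
pad [ 492.09078909 -231.3702857   139.91052819] [ 490.75817335 -229.65247509  146.        ] [ 494.5945742  -235.99274743  146.        ]
[ 408. -351.    8.]
[ 506. -280.    8.]
[ 359. -285.    8.]
[[156 137  64  63  64  62  67 169 165]
 [163  66  64  65  70  69  66  69 133]
 [124  64  59  64  68  68  69  72  70]
 [112  63  65  65  66  66  71  71  69]
 [108  62  63  67  65  66  68  69  72]
 [ 74  63  64  65  67  68  69  65  96]]
```

Call:
send_rows:
  motion:
    - [-0.017,0.002,0.02,0]
    - [0,0,0.035,0]
    - [0,0,0.035,0]
    - [0,0,0.03,0]
    - [0,0,0.02,0]
    - [0,0,0,0]
    - [0,0,0,0]

```text
time: 19.32
tcp_pos: [499.1, -231.5, 161.7]
ee_rot: [0.001, 0.783, 0.622, 0.001]
force: [-0.2, 0.1, 0.1]
width: 0.003
```

Call:
send_rows:
  motion:
    - [0,0,0.005,0]
    - [0,0,0.005,0]
    - [0,0,0,0]
    - [0,0,0,0]

```text
time: 19.82
tcp_pos: [498.1, -231.5, 150.6]
ee_rot: [0.0, 0.783, 0.622, -0.0]
force: [0.5, 0.4, 0.4]
width: -0.001
```

Call:
send_rows:
  motion:
    - [0,0,0.004,0]
    - [0,0,0.004,0]
    - [0,0,0,0]
    - [0,0,0,0]

```text
time: 20.32
tcp_pos: [498.5, -231.4, 142.9]
ee_rot: [0.0, 0.783, 0.622, 0.0]
force: [0.1, 1.0, 2.6]
width: 0.0
```

Call:
send_rows:
  motion:
    - [0,0,0.003,0]
    - [0,0,0.003,0]
    - [0,0,0,0]
    - [0,0,0,0]

```text
time: 20.82
tcp_pos: [498.6, -231.5, 136.8]
ee_rot: [0.0, 0.783, 0.622, 0.0]
force: [1.7, 0.4, 2.7]
width: 0.001
```

Call:
send_rows:
  motion:
    - [0,0,0.004,0]
    - [0,0,0.004,0]
    - [0,0,0.004,0]
    - [0,0,0.004,0]
    - [0,0,0.004,0]
    - [0,0,0.003,0]
    - [0,0,0,0]
    - [0,0,0,0]

```text
time: 21.82
tcp_pos: [500.0, -230.4, 114.1]
ee_rot: [0.0, 0.783, 0.622, 0.001]
force: [3.6, 3.5, 6.9]
width: -0.002
```

Call:
send_rows:
  motion:
    - [0,0,0.003,0]
    - [0,0,0,0]
    - [0,0,0,0]
    - [0,0,0,0]

```text
time: 22.32
tcp_pos: [500.4, -230.2, 111.2]
ee_rot: [0.001, 0.783, 0.622, 0.002]
force: [3.8, 3.0, 6.8]
width: -0.002
```

```bash
python3 - <<'E'
from h import *
for i in range(6):
    o=telemetry.get_obs();s=grab('side');print(o['time'],o['tcp_pos'].round(1),o['force'].round(2))
M=lambda i:i[:,:,::-1]
c=grab('wrist');cv2.imwrite('pics/s3.png',M(s[0]['pixels']))
a=cv2.resize(M(s[0]['pixels'])[260:350,230:320],(600,600),interpolation=2)
b=cv2.resize(M(c[0]['pixels'])[150:350,220:340],(200,333))
o=np.zeros((600,800,3),np.uint8);o[:,:600]=a;o[:333,600:]=b
cv2.imwrite('pics/i.png',o)
# predict pad centre for angles and lever side
d=np.array([.81,.585,0]);n=np.array([-.585,.81,0]);h=np.array([408,-300,100.])
for al in (.3,.15,.05,0,-.1): # above level
    u=np.cos(al)*d+[0,0,np.sin(al)];w=-np.sin(al)*d+[0,0,np.cos(al)]
    f=lambda p:((proj(s,p)-[230,260])*6.667).round()
    print(al,'pad',f(h+115*u+13*w),'axis@40',f(h+40*u),'hinge',f(h))
E
```

```text
22.325 [ 500.4 -230.2  111.2] [3.82 2.97 6.81]
22.375 [ 500.4 -230.2  111.2] [3.07 3.77 7.51]
22.425 [ 500.4 -230.2  111.2] [3.26 3.36 7.06]
22.475 [ 500.4 -230.2  111.2] [3.42 2.22 6.73]
22.525 [ 500.4 -230.2  111.2] [3.49 3.69 8.06]
22.575 [ 500.4 -230.2  111.3] [3.6  4.29 6.39]
0.3 pad [397. 136.] axis@40 [223. 304.] hinge [121. 386.]
0.15 pad [415. 158.] axis@40 [229. 312.] hinge [121. 386.]
0.05 pad [423. 175.] axis@40 [231. 318.] hinge [121. 386.]
0 pad [426. 184.] axis@40 [232. 321.] hinge [121. 386.]
-0.1 pad [430. 204.] axis@40 [233. 329.] hinge [121. 386.]
```

View pics/i.png

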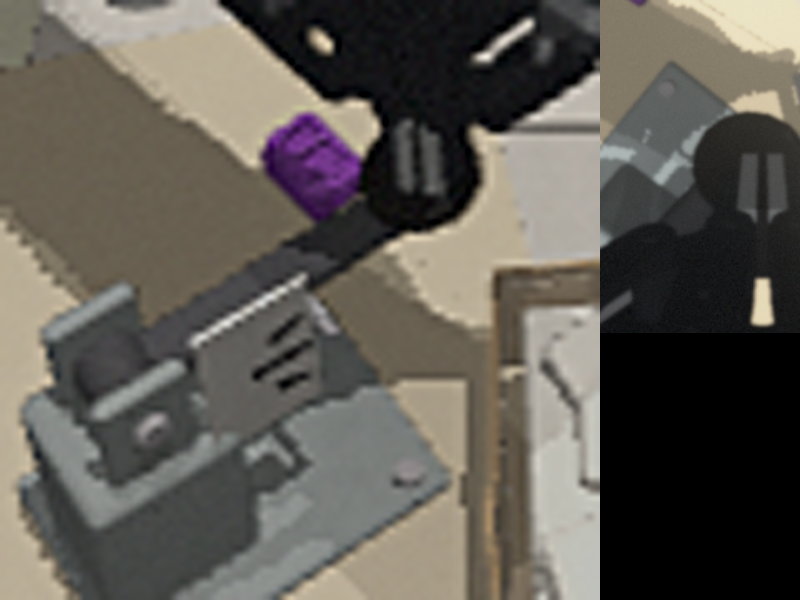

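Call:
send_rows:
  motion:
    - [0,0,0.002,0]
    - [0,0,0.002,0]
    - [0,0,0,0]
    - [0,0,0,0]
    - [0,0,0,0]

```text
time: 23.3
tcp_pos: [500.7, -230.0, 107.4]
ee_rot: [0.001, 0.783, 0.622, 0.002]
force: [3.9, 3.6, 6.7]
width: -0.003
```

```bash
python3 - <<'E'
from h import *
M=lambda i:i[:,:,::-1]; F=[];I=[]
for i in range(6):
    o=telemetry.get_obs();s=grab('side');F.append(o['force']);I.append(s[0]['pixels'].astype(float))
print(o['time'],o['tcp_pos'],np.mean(F,0))
n=np.clip(np.mean(I,0),0,255).astype(np.uint8)[:,:,::-1]; cv2.imwrite('pics/s4.png',n)
z=lambda im:cv2.resize(im[270:330,235:305],None,fx=5.7,fy=5.7,interpolation=2)
w=np.hstack([z(cv2.imread('pics/s2.png')),z(n)]);cv2.imwrite('pics/j.png',w);print(w.shape)
E
```

```text
23.55 [ 500.79135828 -229.94666495  107.40458211] [3.70198037 3.55665187 7.44266298]
(342, 798, 3)
```

View pics/j.png

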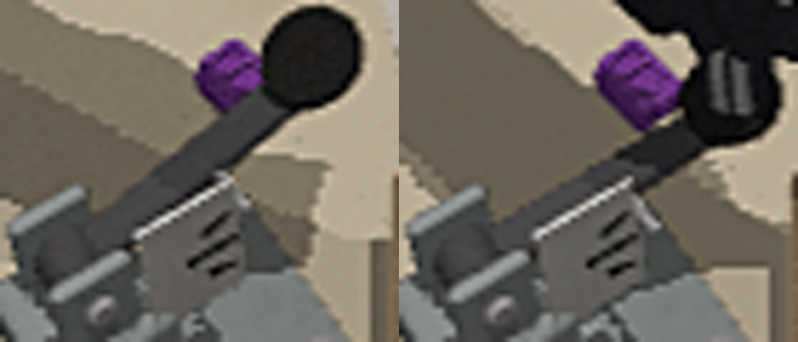

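Call:
send_rows:
  motion:
    - [0,0,0.002,0]
    - [0,0,0,0]
    - [0,0,0,0]
    - [0,0,0,0]

```text
time: 24.1
tcp_pos: [500.9, -229.8, 105.5]
ee_rot: [0.001, 0.783, 0.622, 0.002]
force: [4.8, 4.0, 7.2]
width: 0.0
```

```bash
python3 - <<'E'
from h import *
F=[];I=[]
for i in range(6):
    o=telemetry.get_obs();s=grab('side');F.append(o['force']);I.append(s[0]['pixels'].astype(float))
print(o['time'],o['tcp_pos'],np.mean(F,0))
n=np.clip(np.mean(I,0),0,255).astype(np.uint8)[:,:,::-1]; cv2.imwrite('pics/s5.png',n)
rel=cv2.imread('pics/s2.png')
# dark pad+lever silhouettes: edge rows of pad bottom / columns left/right
def ext(im,tag):
    g=cv2.resize(im[262:312,255:312].max(2),None,fx=8,fy=8,interpolation=cv2.INTER_CUBIC)
    m=(g<38).astype(np.uint8); k,l,st,ce=cv2.connectedComponentsWithStats(m)
    i=1+np.argmax(st[1:,4]); print(tag,'min',g.min(),(st[i]/8).round(1),(ce[i]/8).round(1))
    ys,xs=np.where(l==i); print('  bottom',ys.max()/8+262,'left',xs.min()/8+255,'right',xs.max()/8+255)
for t in('s2','s3','s4','s5'): ext(cv2.imread(f'pics/{t}.png'),t)
d=np.array([.81,.585,0]);nn=np.array([.585,-.81,0])
q=np.linspace(0,2*np.pi,200)
H=np.array([492.3,-233.5,146.4])-106*d; H[2]=100
for al in (.3,.1,.05,0,-.05):
    u=np.cos(al)*d+[0,0,np.sin(al)];w=-np.sin(al)*d+[0,0,np.cos(al)]
    P=np.array([proj(s,H+(115+21*np.cos(a))*u+21*np.sin(a)*nn+13*w) for a in q])
    print(al,'bottom',P[:,1].max().round(1),'left',P[:,0].min().round(1),'right',P[:,0].max().round(1),'top',P[:,1].min().round(1))
z=lambda im:cv2.resize(im[270:330,235:305],None,fx=8.5,fy=8.5,interpolation=2)
cv2.imwrite('pics/k.png',z(n))
E
```

```text
24.35 [ 500.93893928 -229.81044719  105.4942994 ] [4.16487426 4.1329506  8.15573536]
s2 min 0 [  25.8    9.4   17.2   19.2 1934. ] [34.3 18.4]
  bottom 290.5 left 280.75 right 297.875
s3 min 0 [  10.5    0.    46.5   41.4 5864. ] [37.  12.5]
  bottom 303.25 left 265.5 right 311.875
s4 min 0 [   9.4    0.    47.6   38.6 6425. ] [36.5 13.3]
  bottom 300.5 left 264.375 right 311.875
s5 min 0 [   9.1    0.    47.9   41.8 6614.6] [36.5 13.5]
  bottom 303.625 left 264.125 right 311.875
0.3 bottom 287.8 left 279.8 right 298.3 top 269.9
0.1 bottom 291.6 left 282.9 right 301.8 top 275.2
0.05 bottom 292.7 left 283.4 right 302.3 top 276.7
0 bottom 293.9 left 283.9 right 302.8 top 278.3
-0.05 bottom 295.2 left 284.2 right 303.0 top 279.9
```

View pics/k.png

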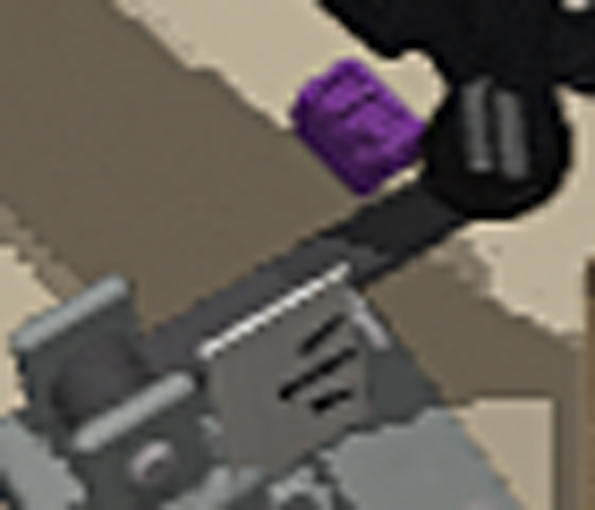

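The lever looks level. Its edge slope (-0.57 to -0.62) matches the middle mark and plate edge (-0.58 to -0.62), and the 8.2 N force matches the half-way value. I'll hold here.

Call:
send_rows:
  motion:
    - [0,0,0,0]
    - [0,0,0,0]
    - [0,0,0,0]
    - [0,0,0,0]
    - [0,0,0,0]
    - [0,0,0,0]
    - [0,0,0,0]
    - [0,0,0,0]

```text
time: 25.4
tcp_pos: [500.9, -229.8, 105.5]
ee_rot: [0.001, 0.783, 0.622, 0.002]
force: [3.5, 3.5, 7.9]
width: -0.004
```

Call:
send_rows:
  motion:
    - [0,0,0,0]
    - [0,0,0,0]
    - [0,0,0,0]
    - [0,0,0,0]
    - [0,0,0,0]
    - [0,0,0,0]
    - [0,0,0,0]
    - [0,0,0,0]

```text
time: 26.4
tcp_pos: [500.9, -229.9, 105.5]
ee_rot: [0.001, 0.783, 0.622, 0.002]
force: [3.3, 3.2, 7.9]
width: -0.002
```

Call:
send_rows:
  motion:
    - [0,0,0,0]
    - [0,0,0,0]
    - [0,0,0,0]
    - [0,0,0,0]
    - [0,0,0,0]
    - [0,0,0,0]
    - [0,0,0,0]
    - [0,0,0,0]

```text
time: 27.4
tcp_pos: [500.9, -229.8, 105.5]
ee_rot: [0.001, 0.783, 0.622, 0.002]
force: [4.3, 4.0, 8.8]
width: 0.001
```

```bash
python3 - <<'E'
from h import *
o=telemetry.get_obs();print(o['time'],o['tcp_pos'],o['force'])
if 4<o['force'][2]<12: print(r.sign_off())
E
```

```text
27.4 [ 500.94447651 -229.81630299  105.50169523] [4.27450597 3.98742466 8.84704648]
the job is handed in; nothing more can be done
None
```

The job is handed in at 27.4 s of the 58 s allowed, with the arm still holding the lever at what my checks show to be half-way.

- **Feeder:** I gripped the handle, raised the tray to about 1 rad, brought it back down and let go. The wrist picture with the tray raised shows all three blocks in the bin. A later side picture shows the tray empty and level, with two of the blocks in sight.
- **Hold-to-run lever:** I pressed the pad with the closed fingers in small steps and held it still for over 3 s at about 8 N, the force stated for half-way. The pad's shift in the side picture and the slope of the lever against the middle mark both put it within about 0.05 rad of level, well clear of the bottom stop. Reading the pointer itself was only roughly conclusive at that picture size.
- **What disagreed:** My first handle position came from its shadow in the top picture, and I corrected it before moving. The fingertips then turned out to reach about 30 mm less far than stated. Two grasps closed on nothing before I went lower, and contact with the pad came about 20 mm lower than the stated fingertip length implied.
- **Other things on the bench:** I did not touch any of the bystanders and saw none of them move, but I made no separate check of their positions at the end.

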